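Clear the drain holes of three clay pots on the sliding carrier

TASK

Clear the drain holes of the three upside-down round clay pots, from the smallest pot to the largest: slide the carrier, which has a knob to hold, until a pot's hole is right under the fixed pin, let go, press the plunger all the way down through the hole and let it spring back, then go on to the next pot. Do not touch the pots with the gripper, do not press the pin on the square tin, and leave the tools, the big clay pot and the spool on the bench where they are. When all three are done, pull the carrier back out to its end stop on the knob side, all four pieces still in their places on it, and let go.

Things in the scene. Friction and masses are not known exactly. Their poses are not given: they have to be found in the camera images.
- knob (a point): grip point of the carrier's knob: an upright wooden post 24 mm in diameter, from 38 mm below this point to 17 mm above it, on the end of a flat arm of the carrier. x and y axes are the directions of the two slides, -y points outwards (away from the carrier's middle, 165 mm away along +y). Moving the knob moves the whole carrier; the slides run level, do not turn, and stay where they are left (about 1.2 N friction each)
- tray (a point): middle of the carrier's floor (158 x 158 mm plywood tray, moves with the knob, same axes). Battens 6 mm wide and 12 mm high form 2 x 2 square recesses of 70 mm, 76 mm from centre to centre; each holds one of the three pots or the tin, in any order and not exactly centred
- carrier (a joint): slide of the carrier in m: 0 at the end stop on the knob side (where it starts and must end), 0.160 fully in; grows as the knob moves along its own +y axis; 0.105 when the tray's middle is level with the pin
- cross (a joint): cross slide in m, -0.055 to 0.055, grows as the knob moves along its own +x axis; 0 when the tray's middle is level with the pin. Free at the end
- plunger (a joint): how far the plunger is pressed in m: 0 up, 0.036 at the bottom stop. A spring returns it: 2.4 N at the top, 7.8 N at the bottom
- plunger_top (a point): middle of the flat top of the plunger's wooden cap, 44 mm in diameter, 15 mm thick, at a height of 222 mm when up. Press it straight down. It is carried by a fixed steel arm, 142 to 167 mm high and 36 mm wide, that reaches from a wooden post 155 mm away on the side opposite the knob (along the knob's +y axis)
- pin_tip (a point): lower tip of the plunger's steel pin, 6 mm in diameter, straight below the cap, 112 mm high when up; moves down with the plunger and not sideways
- pot_small_hole (a point): middle of the drain hole in the top of the smallest clay pot, 46 mm wide at the rim (below), 44 mm tall, standing upside down so that its flat base with the 14 mm drain hole (wall 5 mm thick) is on top; loose, in a recess of the carrier. Origin at the top face
- pot_medium_hole (a point): middle of the drain hole in the top of the middle clay pot, 54 mm wide at the rim (below), 48 mm tall, standing upside down so that its flat base with the 14 mm drain hole (wall 5 mm thick) is on top; loose, in a recess of the carrier. Origin at the top face
- pot_large_hole (a point): middle of the drain hole in the top of the largest clay pot, 62 mm wide at the rim (below), 52 mm tall, standing upside down so that its flat base with the 14 mm drain hole (wall 5 mm thick) is on top; loose, in a recess of the carrier. Origin at the top face
- tin: square metal tin 53 x 53 mm, 44 mm tall, in the fourth recess of the carrier; not to be pressed on. Origin under its middle
- clay_pot: bystander: upright clay pot 110 mm wide, 100 mm tall, behind the stand
- trowel: bystander: plastic trowel 270 mm long lying on the bench behind the stand; origin near the foot of the blade, blade along +x
- bulb_planter: bystander: steel bulb planter standing on its open end, 211 mm tall, cross handle 132 mm long along y
- twine: bystander: twine spool 60 mm wide, 65 mm tall

How it is judged:
On the way, in this order (a step that is already met when the one before it is completed fails the run):
1. the pin is pushed through the drain hole of the smallest pot, plunger right down (value of joint plunger above 0.03 m and horizontal distance between pin_tip and pot_small_hole below 0.006 m), for 0.1 s.
2. the pin is pushed through the drain hole of the middle pot, plunger right down (value of joint plunger above 0.03 m and horizontal distance between pin_tip and pot_medium_hole below 0.006 m), for 0.1 s.
3. the pin is pushed through the drain hole of the largest pot, plunger right down (value of joint plunger above 0.03 m and horizontal distance between pin_tip and pot_large_hole below 0.006 m), for 0.1 s.
At the end, for the whole second after the job is handed in: The carrier is pulled out to within 8 mm of its end stop on the knob side, the plunger is up (within 4 mm), and the three pots and the tin still stand flat and upright (within 5 mm in height and, for the pots, 0.1 rad) in the carrier's recesses, at rest (value of joint carrier below 0.008 m and value of joint plunger below 0.004 m and linear speed of tin below 0.02 m/s and angle between each of pot_small_hole, pot_medium_hole, pot_large_hole's own z axis and vertical below 0.1 rad and z of pot_small_hole in the frame of tray between 0.039 and 0.049 m and x of pot_small_hole in the frame of tray between -0.065 and 0.065 m and y of pot_small_hole in the frame of tray between -0.065 and 0.065 m and z of pot_medium_hole in the frame of tray between 0.043 and 0.053 m and x of pot_medium_hole in the frame of tray between -0.065 and 0.065 m and y of pot_medium_hole in the frame of tray between -0.065 and 0.065 m and z of pot_large_hole in the frame of tray between 0.047 and 0.057 m and x of pot_large_hole in the frame of tray between -0.065 and 0.065 m and y of pot_large_hole in the frame of tray between -0.065 and 0.065 m and x of tin in the frame of tray between -0.065 and 0.065 m and y of tin in the frame of tray between -0.065 and 0.065 m and z of tin in the frame of tray between -0.005 and 0.005 m); the robot touches nothing.
It fails at once if the gripper pushes a pot (over 1 N) (contact force between any of the arm, the fingers and pot_small above 1 N or contact force between any of the arm, the fingers and pot_medium above 1 N or contact force between any of the arm, the fingers and pot_large above 1 N).
It fails at once if the pin is pressed on the tin (over 1 N) (contact force between plunger and tin above 1 N).
It fails at once if a bystander on the bench is moved more than 20 mm (distance of any of clay_pot, trowel, bulb_planter, twine from where it was at the start of the episode above 0.02 m).
It also fails if it takes over 70 s, if anything falls off the work surface, if the arm or the gripper's body presses on something with over 40 N, if the wrist force passes 120 N, or if a joint passes its speed limit or range.

ROBOT

A 6-joint arm with a two-finger parallel gripper is mounted at the origin on the work surface. World frame = base frame: x ahead of the robot, y to its left, z up, the work surface at z = 0. Lengths are in m, angles in rad, forces in N, time in s.
With the tool pointing down it reaches from about 0.35 to 0.975 m from the base axis. Payload 4.9 kg.
Tool frame: the origin (TCP) lies midway between the tips of the shut fingers; the grasp point (between the pads) lies 19 mm behind it; z points along the fingers, y is the direction in which the jaws open and shut (so a half turn about z gives the same grasp; the last joint's range is limited). The gripper opens to 85 mm and grips with 20 to 120 N. Pads are 22 mm wide; open, the fingers measure 114 mm over their backs; the gripper's body (76 mm by 85 mm) begins 54 mm behind the grasp point. The pads swing forward as they close: fully open they stand 13 mm farther back than shut.
Start: joints at [-1.241, 0.053, 1.613, -0, 1.476, -0.119], TCP at [0.271, -0.563, 0.231] pointing down, gripper open.
Joint ranges: [-3.01, 3.01], [-1.01, 2.22], [0.06, 2.58], [-1.02, 4.17], [0.09, 2.62], [-3.14, 3.14]. Speed limits (rad/s): [2.57, 2.57, 3.14, 3.14, 3.14, 3.14].

INTERFACE

Orientations are given as a rotation vector (axis times angle).
In Python, from station import ctrl gives the robot as it stands.
- The arm moves only by the shell command python3 -m jog 'ROWS' [FORCE]. ROWS is JSON, one flat list of numbers, 7 for each row, row after row: the opening, from 0 (shut) to 1 (fully open), then the shift along the tool's x, y, z in m, then the turn, a rotation vector about the tool's x, y, z in degrees. A call has 1 to 10 rows; each row shifts and turns the commanded pose from where the row before left it, along the tool's axes as they then stand; what a row does not reach is not made up. A row lasts 1/8 s, in which the tool goes at most 62.5 mm and 10.7 degrees, less where a joint would pass 70% of its speed; a pose out of reach is approached as far as the arm can. A call with a gripper value outside its range is refused whole. The fingers move at their own pace and stop on an object; FORCE is the grip in N (left out, the last holds). Time passes only in rows, so rows that do not move let the fingers close. It gives the time, the measured TCP pose, the force and the opening at its end, in the units of the state.
- ctrl.get_obs(): the state, without advancing time (a new reading comes with each control period).
- ctrl.get_image(name): name is "scene" or "top"; returns a dict with "image" (400x640x3 uint8, blue, green, red), "camera_matrix" (3x3 intrinsics, pixels), "rvec" (rotation vector, rad) and "tvec" (3), from world to camera coordinates, as OpenCV has them. Camera axes: x right, y down, z forward; pixel columns grow to the right and rows downward; lengths in m; the calibration is good to about 2 mm. A picture is of the moment at which its call begins. There is no depth.
- ctrl.finish_job(): hands the job in, once; it reports no verdict.
Trained networks look in a picture, given as the dict that the camera call returned (one of the last four; its "shot" number tells which), for a name from the list of things; names that differ only in an ending like _2 or _b are one class to them, and where a whole thing is asked for, a point or a joint stands for the part that bears it (a point fixed in the world has none). Each returns a list of dicts, best first, with "p" (0 to 1); they miss things now and then, are a little off and sometimes report something else, mostly with a low value. They report only what shows in the picture. A call takes as long as a camera call.
- ctrl.boxes_of(target, picture): "box" ([centre column, centre row, width, height] in pixels, round what is visible of it).
The state is a dict: "t": time; "q": joint angles; "dq": joint speeds; "effort": joint torques, N m; "tool_pos": TCP position; "tool_rot": TCP orientation; "contact_force": force on the tool from outside, world axes, zero at the start; "wrist_torque": the same for the moment, N m; "opening": finger opening in m.
Only numpy, scipy, OpenCV 4.12 (cv2) and the standard library are available. Lean on these libraries where they do the work, as an engineer would, in place of code of your own. Each camera call takes 0.05 s, during which the arm holds its last target. There are 200 camera calls.

## Working session

There is one attempt and no reset: what is moved stays moved. The work goes in short steps, Python scripts to look and compute and a shell command to move; the robot and the scene stay as the last step left them, time stands still between calls to the robot, and variables do not carry over. Pictures are saved under pics/ and viewed, about 8 in all and at most 12, crops included, and the job is handed in when it is done.

```bash
ls; mkdir -p pics
cat > h.py <<'E'
import numpy as np, cv2
from station import ctrl
def cam(p):
    R=cv2.Rodrigues(np.array(p["rvec"],float))[0]; t=np.array(p["tvec"],float).ravel(); return np.array(p["camera_matrix"]),R,t
def ray(p,u,v,z):
    K,R,t=cam(p); c=-R.T@t; d=R.T@np.linalg.inv(K)@np.array([u,v,1.]); return c+d*(z-c[2])/d[2]
def proj(p,X):
    return cv2.projectPoints(np.array(X,float).reshape(-1,3),np.array(p["rvec"],float),np.array(p["tvec"],float),np.array(p["camera_matrix"],float),None)[0].reshape(-1,2)
E
python3 - <<'E'
from h import *
o=ctrl.get_obs(); print({k:np.round(v,3) for k,v in o.items()})
for n in("scene","top"):
    p=ctrl.get_image(n); cv2.imwrite(f"pics/{n}0.png",p["image"])
    K,R,t=cam(p); print(n,K.round(1).tolist(),(-R.T@t).round(3),R.round(2).tolist())
    for k in "knob tray plunger_top pin_tip pot_small_hole pot_medium_hole pot_large_hole tin twine bulb_planter".split():
        print(k,[(np.round(b["box"],1).tolist(),round(b["p"],2)) for b in ctrl.boxes_of(k,p)[:3]])
E
```

```text
pics
{'t': np.float64(0.0), 'q': array([-1.241,  0.053,  1.614,  0.   ,  1.476, -0.119]), 'dq': array([ 0.001, -0.001,  0.   , -0.001,  0.   ,  0.001]), 'effort': array([ 0.0000e+00, -3.9368e+01, -3.7018e+01, -0.0000e+00,  7.0000e-03,
        0.0000e+00]), 'tool_pos': array([ 0.271, -0.563,  0.23 ]), 'tool_rot': array([-3.061, -0.699,  0.   ]), 'contact_force': array([-0.486, -0.243,  0.259]), 'wrist_torque': array([ 0.017,  0.01 , -0.006]), 'opening': np.float64(0.085)}
scene [[481.7, 0.0, 326.1], [0.0, 481.7, 197.4], [0.0, 0.0, 1.0]] [ 1.437 -0.641  1.258] [[0.63, 0.77, -0.01], [0.54, -0.45, -0.71], [-0.55, 0.45, -0.71]]
knob [([289.1, 221.4, 79.0, 41.9], 0.69)]
tray [([288.2, 221.4, 87.5, 41.9], 0.93), ([286.6, 212.6, 13.3, 17.0], 0.42)]
plunger_top [([328.3, 181.8, 11.8, 24.9], 0.56)]
pin_tip [([327.3, 179.0, 13.2, 17.2], 0.47)]
pot_small_hole [([287.1, 213.2, 9.3, 20.3], 0.47), ([288.9, 222.9, 84.7, 41.0], 0.3)]
pot_medium_hole [([296.5, 227.2, 16.2, 18.6], 0.54), ([289.9, 221.0, 83.3, 38.4], 0.54)]
pot_large_hole [([317.6, 216.9, 17.5, 21.1], 0.82), ([296.2, 226.6, 17.6, 15.9],
[... 201 characters left out ...]
, [0.0, 361.4, 200.5], [0.0, 0.0, 1.0]] [0.364 0.048 1.241] [[0.07, -1.0, 0.0], [-0.97, -0.07, -0.22], [0.22, 0.01, -0.98]]
knob [([356.5, 234.6, 83.7, 61.4], 0.67)]
tray [([359.6, 235.4, 84.0, 58.5], 0.68)]
plunger_top [([311.4, 216.9, 18.6, 14.8], 0.72), ([456.5, 296.2, 25.7, 19.2], 0.16)]
pin_tip [([312.9, 217.2, 15.6, 14.4], 0.62)]
pot_small_hole [([352.8, 249.3, 14.8, 17.3], 0.53)]
pot_medium_hole [([357.4, 228.6, 13.9, 15.0], 0.67)]
pot_large_hole [([337.0, 220.6, 17.8, 16.3], 0.81), ([329.3, 238.7, 24.0, 17.8], 0.16)]
tin [([328.1, 238.2, 25.9, 22.5], 0.83)]
twine [([457.1, 295.7, 25.4, 17.4], 0.76), ([313.7, 217.6, 16.6, 13.9], 0.49)]
bulb_planter [([165.6, 257.1, 55.6, 21.1], 0.89)]
```

Run:
```python
import cv2
a=cv2.imread("pics/top0.png")[165:305,255:455]; a=cv2.resize(a,None,fx=4,fy=4,interpolation=cv2.INTER_CUBIC); cv2.imwrite("pics/topc.png",a)
a=cv2.imread("pics/scene0.png")[130:270,220:420]; a=cv2.resize(a,None,fx=4,fy=4,interpolation=cv2.INTER_CUBIC); cv2.imwrite("pics/scenec.png",a)
```

```text
(no output)
```

View pics/topc.png

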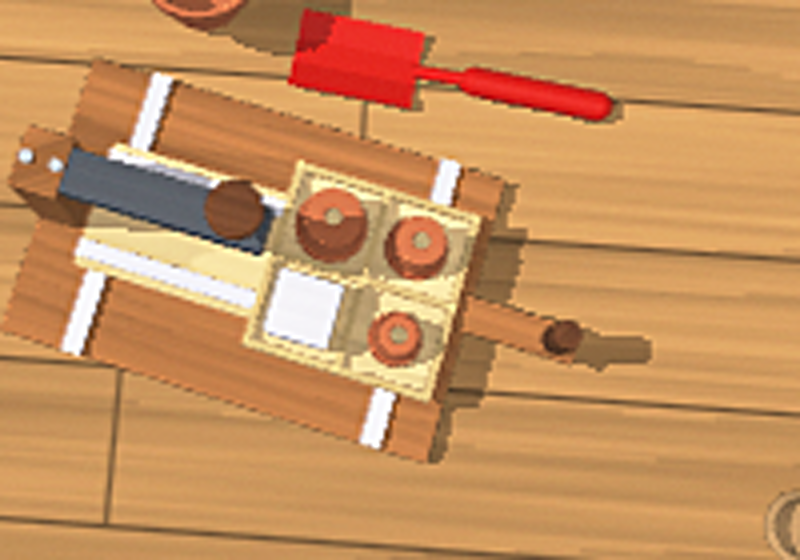

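View pics/scenec.png

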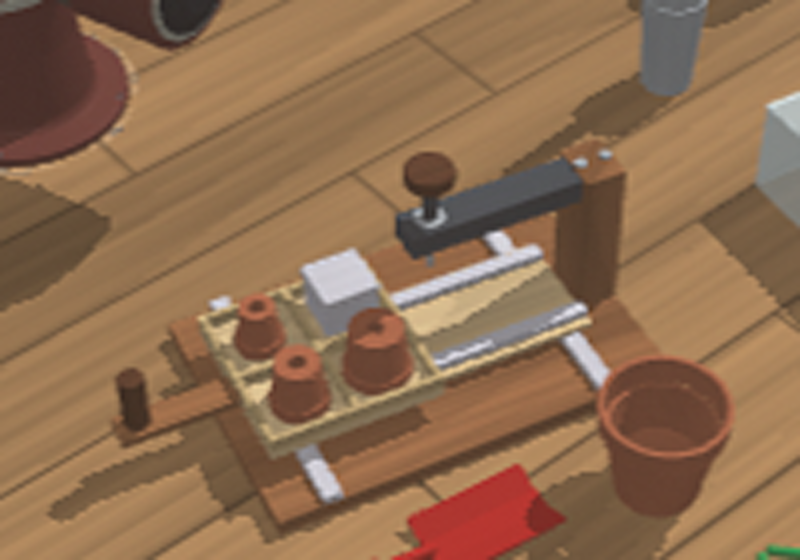

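View pics/top0.png

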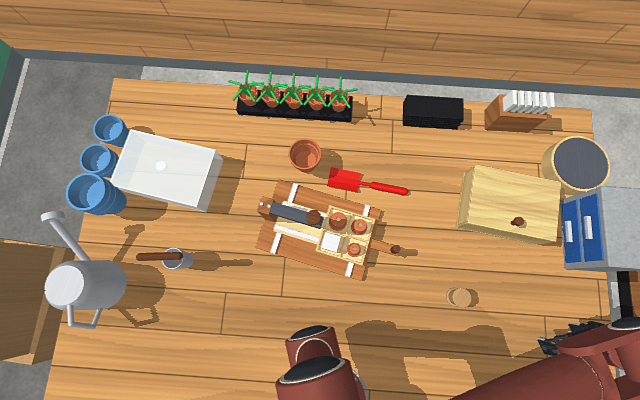

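The views agree. The small, medium and large pots and the tin are in the four recesses. The knob top is at about (395,249) in the top view, and the cap is at (313,217). Next I triangulate from both views.

```bash
cat >> h.py <<'E'
def tri(ps,uvs):
    A=[]
    for p,uv in zip(ps,uvs):
        K,R,t=cam(p); P=K@np.c_[R,t]; A+= [uv[0]*P[2]-P[0],uv[1]*P[2]-P[1]]
    A=np.array(A); A/=np.linalg.norm(A[:,:3],axis=1)[:,None]
    X=np.linalg.lstsq(A[:,:3],-A[:,3],rcond=None)[0]; return X,np.abs(A@np.r_[X,1]).max()
f=lambda c,o:((c[0]+.5)/4-.5+o[0],(c[1]+.5)/4-.5+o[1])
T=lambda c:f(c,(255,165)); S=lambda c:f(c,(220,130))
E
python3 - <<'E'
from h import *
t=ctrl.get_image("top"); s=ctrl.get_image("scene")
pts=dict(large=((333,216),(377,327)),medium=((422,241),(297,362)),small=((399,335),(258,306)),knobtop=((562,333),(131,376)),cap=((234,208),(430,163)),
c_in_left=((299,161),None))
for k,(a,b) in pts.items():
    if b: X,r=tri([t,s],[T(a),S(b)]); print(k,X.round(4),round(r,4))
# tray rim corners in top view, try rim height by eye
for z in (.03,.04,.05,.06,.07):
    print(z,[ray(t,*T(c),z)[:2].round(4).tolist() for c in((300,160),(480,215),(433,400),(245,343))])
E
```

```text
large [0.5594 0.0174 0.1027] 0.0005
medium [ 0.5451 -0.0547  0.0983] 0.0006
small [ 0.4699 -0.0403  0.0947] 0.001
knobtop [ 0.4783 -0.1686  0.1052] 0.0014
cap [0.5388 0.0917 0.2274] 0.0007
0.03 [[0.6181, 0.0463], [0.5814, -0.1094], [0.4239, -0.0771], [0.4595, 0.0813]]
0.04 [[0.616, 0.0463], [0.5796, -0.1081], [0.4234, -0.0761], [0.4587, 0.0811]]
0.05 [[0.6139, 0.0463], [0.5778, -0.1068], [0.4229, -0.075], [0.4579, 0.0808]]
0.06 [[0.6118, 0.0463], [0.576, -0.1055], [0.4224, -0.074], [0.4571, 0.0805]]
0.07 [[0.6097, 0.0463], [0.5742, -0.1042], [0.4219, -0.073], [0.4563, 0.0802]]
```

```bash
python3 -m jog '[1,0,0,0,0,0,9.7, 1,0,0,0,0,0,9.7, 1,0,0,0,0,0,9.7, 1,0,0,0,0,0,9.7, 1,0,0,0,0,0,0]' 40; python3 -m jog '[1,0.0125,-0.0475,0,0,0,0, 1,0.0125,-0.0475,0,0,0,0, 1,0.0125,-0.0475,0,0,0,0, 1,0.0125,-0.0475,0,0,0,0, 1,0.0125,-0.0475,0,0,0,0, 1,0.0125,-0.0475,0,0,0,0, 1,0.0125,-0.0475,0,0,0,0, 1,0.0125,-0.0475,0,0,0,0, 1,0.0125,-0.0475,0,0,0,0, 1,0,0,0,0,0,0]'
cat >> h.py <<'E'
from scipy.spatial.transform import Rotation as Ro
Y=np.array([.227,.974]);Y/=np.linalg.norm(Y);X_=np.array([Y[1],-Y[0]])
def pose():
    o=ctrl.get_obs(); M=Ro.from_rotvec(o["tool_rot"]).as_matrix(); p=np.array(o["tool_pos"])
    print("t",round(float(o["t"]),2),"tcp",p.round(4),"toolx ang",np.degrees(np.arctan2(M[1,0],M[0,0])).round(2),"z",M[:,2].round(3),"F",np.round(o["contact_force"],1),"open",round(float(o["opening"]),4)); return p,M
def to(x,y,z):
    p,M=pose(); print("rowshift",(M.T@(np.array([x,y,z])-p)).round(4))
E
python3 -c "
from h import *
to(.478,-.1715,.069)"
```

```text
t: 1.82
tool_pos: [0.2712, -0.5631, 0.2313]
tool_rot: [3.121, -0.355, 0.0]
contact_force: [-0.4, -0.3, 0.1]
opening: 0.0851
t: 3.08
tool_pos: [0.4785, -0.1697, 0.2315]
tool_rot: [-3.122, 0.346, -0.001]
contact_force: [-0.1, -0.4, -0.1]
opening: 0.0856
t 3.08 tcp [ 0.4785 -0.1697  0.2315] toolx ang -12.65 z [ 0.  0. -1.] F [-0.1 -0.4 -0.1] open 0.0856
rowshift [-1.000e-04  1.900e-03  1.625e-01]
```

```bash
python3 -m jog '[1,0,0.0019,0.03,0,0,0, 1,0,0,0.03,0,0,0, 1,0,0,0.03,0,0,0, 1,0,0,0.03,0,0,0, 1,0,0,0.025,0,0,0, 1,0,0,0.015,0,0,0, 1,0,0,0,0,0,0]'; python3 -m jog '[0,0,0,0,0,0,0, 0,0,0,0,0,0,0, 0,0,0,0,0,0,0, 0,0,0,0,0,0,0, 0,0,0,0,0,0,0, 0,0,0,0,0,0,0]' 40
python3 - <<'E'
from h import *
pose()
a=[]
for n in("top","scene"):
    p=ctrl.get_image(n); c=(255,165) if n=="top" else (220,130)
    a.append(cv2.resize(p["image"][c[1]:c[1]+140,c[0]:c[0]+200],(800,560),interpolation=cv2.INTER_CUBIC))
cv2.imwrite("pics/g1.png",cv2.resize(np.vstack(a),(428,600),interpolation=cv2.INTER_AREA))
E
```

```text
t: 3.95
tool_pos: [0.4762, -0.1742, 0.0703]
tool_rot: [-3.12, 0.358, 0.004]
contact_force: [-0.6, 0.9, 0.0]
opening: 0.0851
t: 4.7
tool_pos: [0.4783, -0.1717, 0.0724]
tool_rot: [-3.116, 0.358, -0.003]
contact_force: [2.1, 9.5, 4.9]
opening: 0.0232
t 4.7 tcp [ 0.4783 -0.1717  0.0724] toolx ang -13.09 z [ 0.003  0.005 -1.   ] F [2.1 9.5 4.9] open 0.0232
```

View pics/g1.png

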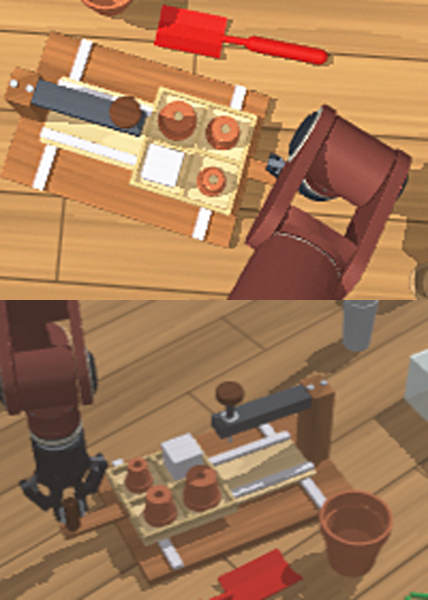

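The top view shows the gripper on the knob, and the scene view agrees. Opening is 23 mm. Now I slide to the small pot.

```bash
python3 -m jog '[0,0.001,-0.004,0,0,0,0, 0,0.002,-0.008,0,0,0,0, 0,0.002,-0.008,0,0,0,0, 0,0.002,-0.008,0,0,0,0, 0,0.002,-0.008,0,0,0,0, 0,0.002,-0.008,0,0,0,0, 0,0.002,-0.008,0,0,0,0, 0,0.002,-0.008,0,0,0,0, 0,0.002,-0.008,0,0,0,0, 0,0.002,-0.008,0,0,0,0]'; python3 -m jog '[0,0.002,-0.008,0,0,0,0, 0,0.002,-0.008,0,0,0,0, 0,0.002,-0.008,0,0,0,0, 0,0.002,-0.008,0,0,0,0, 0,0.002,-0.008,0,0,0,0, 0,0.002,-0.008,0,0,0,0, 0,0.003,-0.008,0,0,0,0, 0,0.003,-0.006,0,0,0,0, 0,0.001,-0.003,0,0,0,0, 0,0,0,0,0,0,0]'
cat >> h.py <<'E'
G0=np.array([.4783,-.1717])
def look(name,c=(285,160),w=100,h=75):
    p,M=pose(); d=p[:2]-G0; print("cross",round(d@X_,4),"carrier",round(d@Y,4))
    im=ctrl.get_image("scene"); a=im["image"][c[1]:c[1]+h,c[0]:c[0]+w]
    cv2.imwrite(f"pics/{name}.png",cv2.resize(a,None,fx=8,fy=8,interpolation=cv2.INTER_CUBIC))
    # expected hole pixel under pin
    return im
E
python3 -c "
from h import *
look('s1')"
```

```text
t: 6.05
tool_pos: [0.5138, -0.1044, 0.0725]
tool_rot: [3.12, -0.358, 0.003]
contact_force: [-1.0, -1.3, 6.8]
opening: 0.0228
t: 7.3
tool_pos: [0.5473, -0.0448, 0.0725]
tool_rot: [-3.121, 0.358, -0.004]
contact_force: [0.1, 1.9, 5.2]
opening: 0.0228
t 7.3 tcp [ 0.5473 -0.0448  0.0725] toolx ang -13.08 z [ 0.003  0.    -1.   ] F [0.1 1.9 5.2] open 0.0228
cross 0.0384 carrier 0.1392
```

View pics/s1.png

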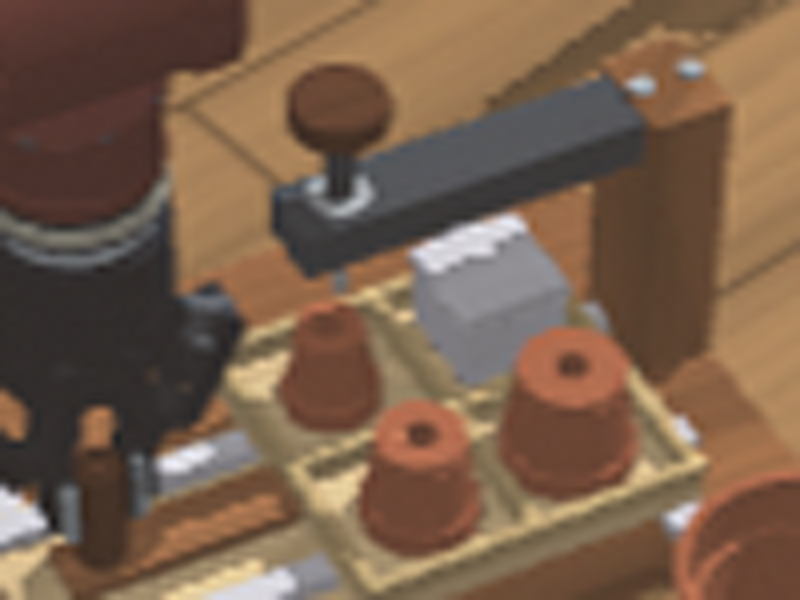

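Pin tip is at crop (341,289) and the small pot's hole at (328,321), so the hole is slightly left of the pin. I'll compute the correction.

```bash
cat >> h.py <<'E'
def corr(im,tip,hole,zh,c=(285,160)):
    """crop-pixel tip (z=.112) & hole -> shift to apply to knob in X,Y (knob frame)"""
    g=lambda q:((q[0]+.5)/8-.5+c[0],(q[1]+.5)/8-.5+c[1])
    a=ray(im,*g(tip),.112); b=ray(im,*g(hole),zh); d=(a-b)[:2]
    print("tip",a.round(4),"hole",b.round(4),"shift X",round(d@X_,4),"Y",round(d@Y,4)); return a,b
E
python3 - <<'E'
from h import *
im=ctrl.get_image("scene")
corr(im,(341,289),(328,321),.0945)
# cap from this crop, top-face centre, z .222
c=(285,160);g=lambda q:((q[0]+.5)/8-.5+c[0],(q[1]+.5)/8-.5+c[1])
print("cap",ray(im,*g((340,98)),.222))
t=ctrl.get_image("top"); print("cap top view",ray(t,*T((234,208)),.222))
print(proj(im,[[.5388,.0917,.222],[.5388,.0917,.112]]), g((340,98)),g((341,289)))
print([(np.round(b["box"],1).tolist(),round(b["p"],2)) for k in ("plunger_top","pin_tip") for b in ctrl.boxes_of(k,im)[:2]])
E
```

```text
tip [0.5382 0.0927 0.112 ] hole [0.5359 0.0873 0.0945] shift X 0.001 Y 0.0058
cap [0.53970996 0.09153942 0.222     ]
cap top view [0.53937474 0.09129377 0.222     ]
[[326.92140459 171.64636399]
 [327.08301779 195.91092948]] (327.0625, 171.8125) (327.1875, 195.6875)
[([326.8, 182.4, 11.9, 26.6], 0.57), ([327.2, 178.8, 18.9, 16.4], 0.44)]
```

```bash
python3 -m jog '[0,0,-0.003,0,0,0,0, 0,0,-0.002,0,0,0,0, 0,0,0,0,0,0,0, 0,0,0,0,0,0,0]'
python3 -c "
from h import *
look('s2',(315,180),50,37)"
```

```text
t: 8.05
tool_pos: [0.5484, -0.0402, 0.0726]
tool_rot: [-3.121, 0.358, -0.004]
contact_force: [-0.1, 0.4, 4.5]
opening: 0.023
t 8.05 tcp [ 0.5484 -0.0402  0.0726] toolx ang -13.09 z [ 0.003 -0.    -1.   ] F [-0.1  0.4  4.5] open 0.023
cross 0.0384 carrier 0.1439
```

View pics/s2.png

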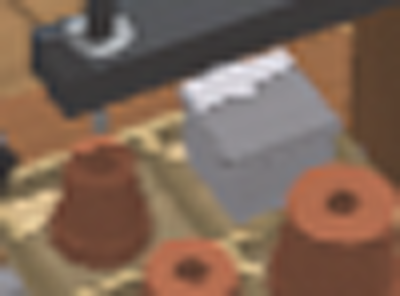

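Run:
```python
from h import *
im=ctrl.get_image("scene"); c=(315,180)
corr(im,(101,127),(106,158),.0945,c)
P=np.array([.5388,.0919])
print("expected tip/hole crop", [((q-c+.5)*8-.5).round(0) for q in proj(im,[[*P,.112],[*P,.0945]])])
a,b=corr(im,(101,127),(192,269),.0985,c); a,b=corr(im,(101,127),(344,202),.1025,c)
for k in("small","medium","large"): print(k,[(np.round(b["box"],1).tolist(),round(b["p"],2)) for b in ctrl.boxes_of(f"pot_{k}_hole",im)[:2]])
```

```text
tip [0.5373 0.0934 0.112 ] hole [0.5394 0.0943 0.0945] shift X -0.0019 Y -0.0013
expected tip/hole crop [array([101., 131.]), array([101., 160.])]
tip [0.5373 0.0934 0.112 ] hole [0.6151 0.0779 0.0985] shift X -0.0794 Y -0.0025
tip [0.5373 0.0934 0.112 ] hole [0.6293 0.1493 0.1025] shift X -0.077 Y -0.0753
small [([333.0, 215.4, 81.8, 42.0], 0.67), ([329.9, 205.9, 15.2, 17.5], 0.65)]
medium [([340.1, 220.4, 11.2, 13.9], 0.48)]
large [([332.5, 214.6, 83.8, 40.4], 0.65), ([360.3, 210.9, 17.6, 18.1], 0.64)]
```

```bash
python3 -m jog '[0,-0.001,0.001,0,0,0,0, 0,0,0,0,0,0,0, 1,0,0,0,0,0,0, 1,0,0,0,0,0,0, 1,0,0,0,0,0,0, 1,0,0,0,0,0,0, 1,0,0,-0.02,0,0,0, 1,0,0,-0.03,0,0,0, 1,0,0,-0.04,0,0,0, 1,0,0,-0.04,0,0,0]'; python3 -m jog '[0,0,0,-0.04,0,0,0, 0,0,0,-0.012,0,0,0, 0,-0.007,-0.026,0,0,0,0, 0,-0.008,-0.025,0,0,0,0, 0,-0.008,-0.025,0,0,0,0, 0,-0.008,-0.025,0,0,0,0, 0,-0.008,-0.025,0,0,0,0, 0,0,0,0,0,0,0]'
python3 -c "
from h import *
to(.5388,.0917,.222)
look('s3',(285,155),100,75)"
```

```text
t: 9.55
tool_pos: [0.5461, -0.0412, 0.2042]
tool_rot: [3.121, -0.358, 0.003]
contact_force: [0.5, -0.1, 0.6]
opening: 0.0852
t: 10.55
tool_pos: [0.5358, 0.0915, 0.2523]
tool_rot: [3.121, -0.354, -0.003]
contact_force: [-0.4, -0.8, 0.5]
opening: -0.0
t 10.55 tcp [0.5358 0.0915 0.2523] toolx ang -12.95 z [-0.002 -0.    -1.   ] F [-0.4 -0.8  0.5] open -0.0
rowshift [ 0.003  -0.0009  0.0303]
t 10.55 tcp [0.5358 0.0915 0.2523] toolx ang -12.95 z [-0.002 -0.    -1.   ] F [-0.4 -0.8  0.5] open -0.0
cross -0.0038 carrier 0.2694
```

View pics/s3.png

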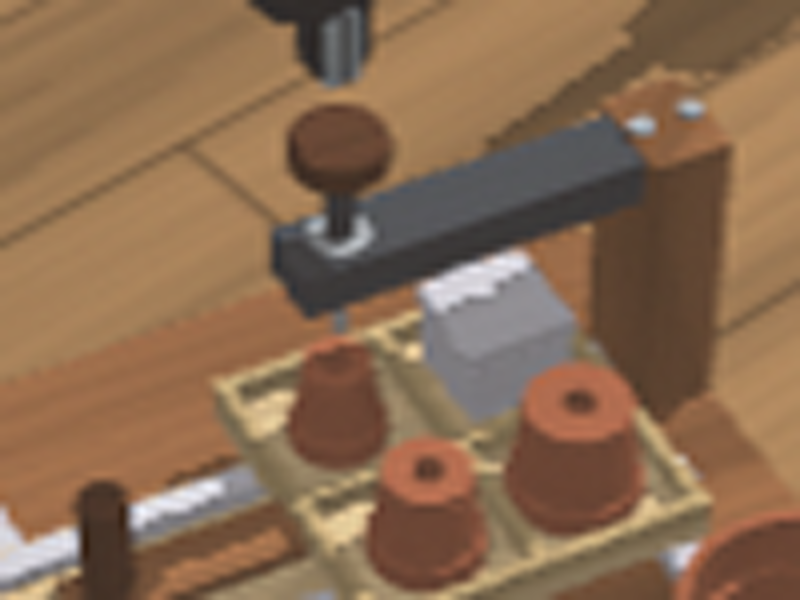

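The hole, at crop (336,358), is below the pin tip at (341,325). Now I press partway and check the force.

```bash
python3 -m jog '[0,0.003,-0.001,0.014,0,0,0, 0,0,0,0.012,0,0,0, 0,0,0,0.010,0,0,0, 0,0,0,0.008,0,0,0, 0,0,0,0.007,0,0,0, 0,0,0,0.005,0,0,0, 0,0,0,0,0,0,0]'
```

```text
t: 11.48
tool_pos: [0.5398, 0.0904, 0.1975]
tool_rot: [3.12, -0.358, 0.0]
contact_force: [-2.9, -3.0, 5.6]
opening: -0.0002
```

```bash
python3 -m jog '[0,0,0,0.006,0,0,0, 0,0,0,0.006,0,0,0, 0,0,0,0,0,0,0, 0,0,0,0,0,0,0, 0,0,0,0,0,0,0]'; python3 -c "
from h import *
look('s4',(285,155),100,75)"
```

```text
t: 12.1
tool_pos: [0.5403, 0.0906, 0.1867]
tool_rot: [3.121, -0.358, 0.003]
contact_force: [-2.3, -2.0, 7.0]
opening: 0.0001
t 12.1 tcp [0.5403 0.0906 0.1867] toolx ang -13.08 z [ 0.002 -0.    -1.   ] F [-2.3 -2.   7. ] open 0.0001
cross 0.0008 carrier 0.2696
```

View pics/s4.png

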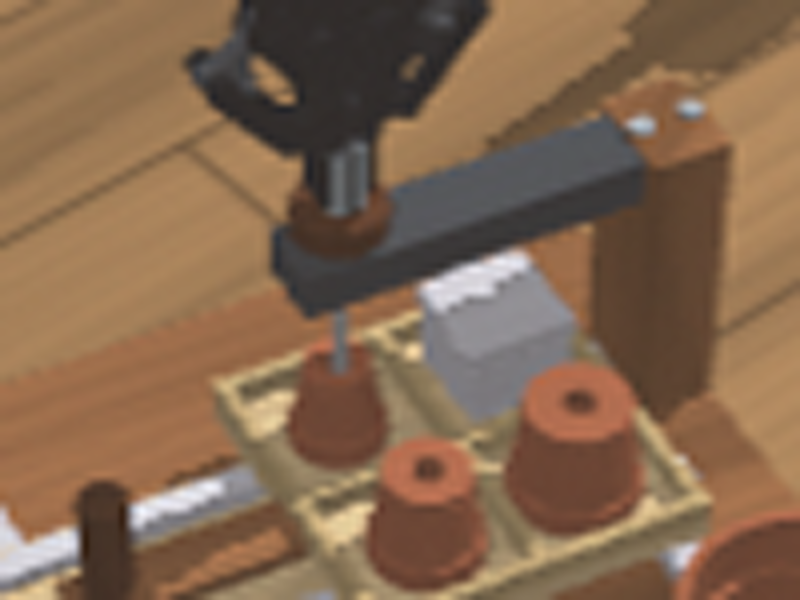

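The plunger is down 35 mm and the pin disappears into the small pot's hole at (341,370). Force is 7 N, which fits the spring alone. I retract, return to the knob and grip it.

```bash
python3 -m jog '[0,0,0,-0.016,0,0,0, 0,0,0,-0.025,0,0,0, 0,0,0,-0.025,0,0,0, 0,0.007,0.025,0,0,0,0, 0.5,0.008,0.026,0,0,0,0, 1,0.008,0.026,0,0,0,0, 1,0.007,0.025,0,0,0,0, 1,0.007,0.025,0,0,0,0, 1,0,0,0,0,0,0]'; python3 -c "
from h import *
to(.5472,-.0414,.070)"
```

```text
t: 13.28
tool_pos: [0.547, -0.0421, 0.2513]
tool_rot: [-3.12, 0.361, 0.0]
contact_force: [0.7, -0.0, 0.1]
opening: 0.0853
t 13.28 tcp [ 0.547  -0.0421  0.2513] toolx ang -13.21 z [ 0.     0.001 -1.   ] F [ 0.7 -0.   0.1] open 0.0853
rowshift [ 1.000e-04 -5.000e-04  1.813e-01]
```

```bash
python3 -m jog '[1,0,0,0.04,0,0,0, 1,0,0,0.04,0,0,0, 1,0,0,0.04,0,0,0, 1,0,0,0.035,0,0,0, 1,0,0,0.026,0,0,0, 0,0,0,0,0,0,0, 0,0,0,0,0,0,0, 0,0,0,0,0,0,0, 0,0,0,0,0,0,0, 0,0,0,0,0,0,0]' 40; python3 -c "
from h import *
p,M=pose();d=p[:2]-G0; print(d@X_,d@Y)"; python3 -m jog '[0,-0.006,0,0,0,0,0, 0,-0.009,0,0,0,0,0, 0,-0.009,0,0,0,0,0, 0,-0.009,0.001,0,0,0,0, 0,-0.009,0.001,0,0,0,0, 0,-0.009,0.001,0,0,0,0, 0,-0.009,0,0,0,0,0, 0,-0.009,0,0,0,0,0, 0,-0.0075,0,0,0,0,0, 0,0,0,0,0,0,0]'
python3 -c "
from h import *
im=look('m1',(285,155),100,75)
P=[.5388,.0919]
print([((q-(285,155)+.5)*8-.5).round(0) for q in proj(im,[[*P,.112],[*P,.0985]])])"
```

```text
t: 14.52
tool_pos: [0.5482, -0.0415, 0.0722]
tool_rot: [-3.121, 0.358, -0.005]
contact_force: [-0.7, 1.8, 6.4]
opening: 0.0228
t 14.53 tcp [ 0.5482 -0.0415  0.0722] toolx ang -13.09 z [ 0.003 -0.    -1.   ] F [-0.7  1.8  6.4] open 0.0228
0.03853704211569222 0.14271543793898714
t: 15.78
tool_pos: [0.4724, -0.0271, 0.0721]
tool_rot: [3.121, -0.358, 0.004]
contact_force: [-0.2, 0.7, 8.3]
opening: 0.0231
t 15.78 tcp [ 0.4724 -0.0271  0.0721] toolx ang -13.09 z [ 0.003 -0.    -1.   ] F [-0.2  0.7  8.3] open 0.0231
cross -0.0386 carrier 0.1395
[array([341., 331.]), array([341., 353.])]
```

View pics/m1.png

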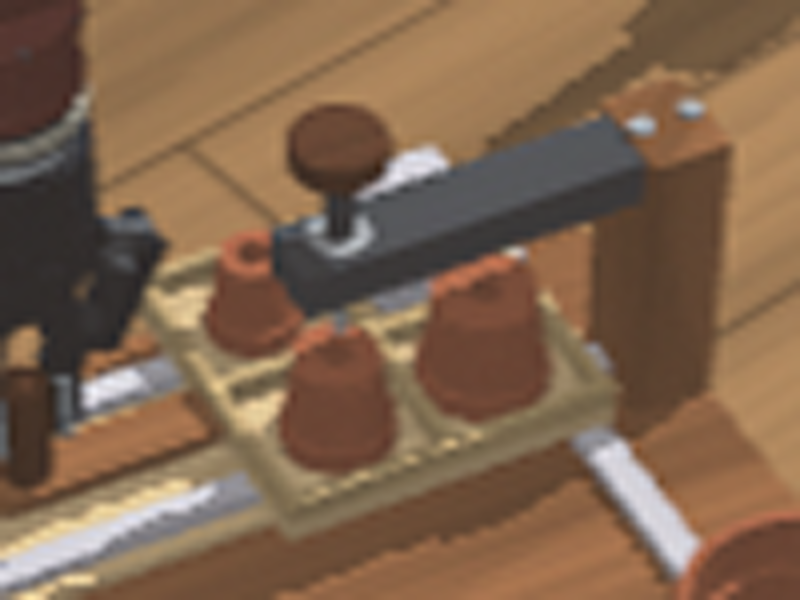

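The hole, at (340,352), is where I predicted (341,353). I release and press.

```bash
python3 -m jog '[0,0,-0.001,0,0,0,0, 0,0,0,0,0,0,0, 1,0,0,0,0,0,0, 1,0,0,0,0,0,0, 1,0,0,0,0,0,0, 1,0,0,0,0,0,0, 1,0,0,-0.02,0,0,0, 1,0,0,-0.03,0,0,0, 1,0,0,-0.04,0,0,0, 1,0,0,-0.04,0,0,0]'; python3 -m jog '[0,0,0,-0.04,0,0,0, 0,0,0,-0.012,0,0,0, 0,0.007,-0.026,0,0,0,0, 0,0.008,-0.026,0,0,0,0, 0,0.008,-0.026,0,0,0,0, 0,0.008,-0.026,0,0,0,0, 0,0.007,-0.026,0,0,0,0, 0,0,0,0,0,0,0]'
python3 -c "
from h import *
to(.5390,.0917,.222)"
```

```text
t: 17.08
tool_pos: [0.4716, -0.0259, 0.2011]
tool_rot: [-3.121, 0.358, 0.001]
contact_force: [0.5, 0.4, 0.3]
opening: 0.0854
t: 18.08
tool_pos: [0.538, 0.093, 0.2504]
tool_rot: [3.121, -0.354, -0.005]
contact_force: [-0.8, -0.8, -0.3]
opening: -0.0002
t 18.07 tcp [0.538  0.093  0.2504] toolx ang -12.96 z [-0.003 -0.    -1.   ] F [-0.8 -0.8 -0.3] open -0.0002
rowshift [0.0013 0.001  0.0284]
```

```bash
python3 -m jog '[0,0.001,0.001,0.014,0,0,0, 0,0,0,0.011,0,0,0, 0,0,0,0.010,0,0,0, 0,0,0,0.008,0,0,0, 0,0,0,0.007,0,0,0, 0,0,0,0.005,0,0,0, 0,0,0,0,0,0,0]';  python3 -m jog '[0,0,0,0.006,0,0,0, 0,0,0,0.005,0,0,0, 0,0,0,0,0,0,0, 0,0,0,0,0,0,0, 0,0,0,0,0,0,0]'; python3 -c "
from h import *
look('m2',(285,155),100,75)"
```

```text
t: 18.95
tool_pos: [0.5392, 0.0905, 0.1975]
tool_rot: [3.12, -0.358, 0.0]
contact_force: [-2.7, -2.7, 5.2]
opening: -0.0001
t: 19.58
tool_pos: [0.5398, 0.0907, 0.1877]
tool_rot: [3.121, -0.358, 0.003]
contact_force: [-2.2, -1.7, 6.4]
opening: -0.0001
t 19.57 tcp [0.5398 0.0907 0.1877] toolx ang -13.08 z [ 0.002 -0.    -1.   ] F [-2.2 -1.7  6.4] open -0.0001
cross 0.0004 carrier 0.2695
```

View pics/m2.png

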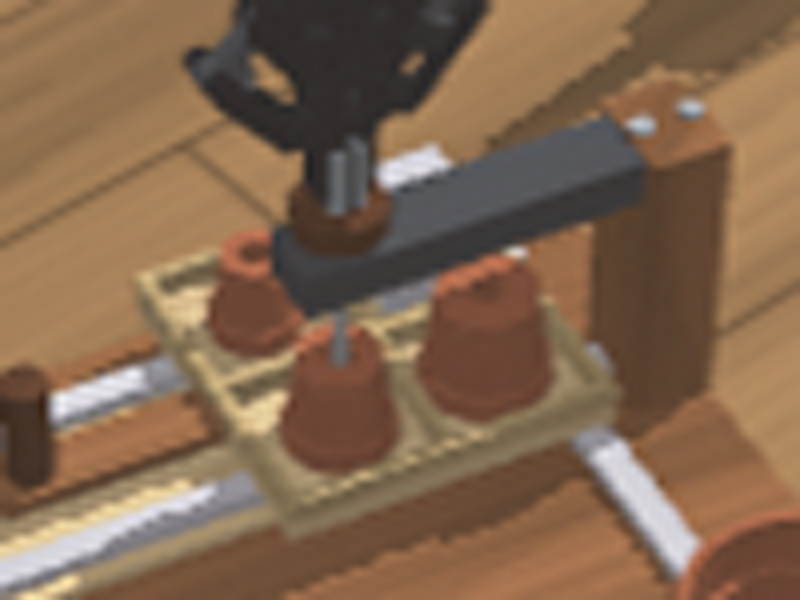

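The pin is inside the medium pot's hole at 34 mm depth and 6.4 N. I go back to the knob.

```bash
python3 -m jog '[0,0,0,-0.016,0,0,0, 0,0,0,-0.025,0,0,0, 0,0,0,-0.025,0,0,0, 0,-0.008,0.025,0,0,0,0, 0.5,-0.008,0.026,0,0,0,0, 1,-0.008,0.026,0,0,0,0, 1,-0.008,0.026,0,0,0,0, 1,-0.007,0.026,0,0,0,0, 1,0,0,0,0,0,0]'; python3 -c "
from h import *
to(.4722,-.0262,.070)"
```

```text
t: 20.75
tool_pos: [0.4718, -0.0266, 0.2526]
tool_rot: [-3.12, 0.361, -0.001]
contact_force: [0.7, 0.3, 0.2]
opening: 0.0852
t 20.75 tcp [ 0.4718 -0.0266  0.2526] toolx ang -13.21 z [ 0.001  0.001 -1.   ] F [0.7 0.3 0.2] open 0.0852
rowshift [ 0.0002 -0.0003  0.1826]
```

```bash
python3 -m jog '[1,0,0,0.04,0,0,0, 1,0,0,0.04,0,0,0, 1,0,0,0.04,0,0,0, 1,0,0,0.035,0,0,0, 1,0,0,0.027,0,0,0, 0,0,0,0,0,0,0, 0,0,0,0,0,0,0, 0,0,0,0,0,0,0, 0,0,0,0,0,0,0, 0,0,0,0,0,0,0]' 40; python3 -c "
from h import *
p,M=pose();d=p[:2]-G0; print(d@X_,d@Y)"; python3 -m jog '[0,0,0.006,0,0,0,0, 0,0,0.009,0,0,0,0, 0,0,0.009,0,0,0,0, 0,0.001,0.009,0,0,0,0, 0,0.001,0.009,0,0,0,0, 0,0,0.009,0,0,0,0, 0,0,0.009,0,0,0,0, 0,0,0.008,0,0,0,0, 0,0,0.005,0,0,0,0, 0,0,0,0,0,0,0]'
python3 -c "
from h import *
im=look('l1',(285,155),100,75)
P=[.5388,.0919]
print([((q-(285,155)+.5)*8-.5).round(0) for q in proj(im,[[*P,.112],[*P,.1025]])])"
```

```text
t: 22.0
tool_pos: [0.4733, -0.0262, 0.0721]
tool_rot: [3.121, -0.358, 0.005]
contact_force: [-1.3, 0.9, 5.7]
opening: 0.0229
t 22.0 tcp [ 0.4733 -0.0262  0.0721] toolx ang -13.09 z [ 0.003 -0.    -1.   ] F [-1.3  0.9  5.7] open 0.0229
-0.037877191904205985 0.14056201253995812
t: 23.25
tool_pos: [0.4585, -0.0986, 0.0721]
tool_rot: [3.12, -0.359, 0.005]
contact_force: [-0.4, -0.4, 5.2]
opening: 0.0232
t 23.25 tcp [ 0.4585 -0.0986  0.0721] toolx ang -13.12 z [ 0.003 -0.002 -1.   ] F [-0.4 -0.4  5.2] open 0.0232
cross -0.0358 carrier 0.0667
[array([341., 331.]), array([341., 346.])]
```

View pics/l1.png

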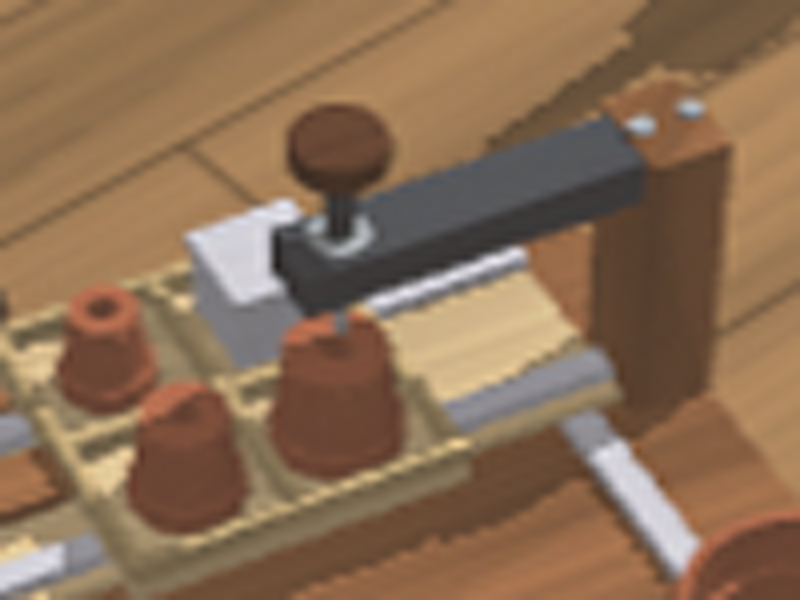

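The large pot's hole, around (338,347), lines up with the pin at (341,346).

```bash
python3 -m jog '[0,0,-0.001,0,0,0,0, 0,0,0,0,0,0,0, 1,0,0,0,0,0,0, 1,0,0,0,0,0,0, 1,0,0,0,0,0,0, 1,0,0,0,0,0,0, 1,0,0,-0.02,0,0,0, 1,0,0,-0.03,0,0,0, 1,0,0,-0.04,0,0,0, 1,0,0,-0.04,0,0,0]'; python3 -m jog '[0,0,0,-0.04,0,0,0, 0,0,0,-0.012,0,0,0, 0,0.005,-0.029,0,0,0,0, 0,0.005,-0.029,0,0,0,0, 0,0.005,-0.029,0,0,0,0, 0,0.005,-0.029,0,0,0,0, 0,0.005,-0.029,0,0,0,0, 0,0.005,-0.029,0,0,0,0, 0,0.005,-0.029,0,0,0,0, 0,0,0,0,0,0,0]'
python3 -c "
from h import *
to(.5390,.0917,.222)"
```

```text
t: 24.55
tool_pos: [0.4573, -0.0965, 0.2012]
tool_rot: [-3.121, 0.358, 0.001]
contact_force: [0.1, -0.0, 0.4]
opening: 0.0854
t: 25.8
tool_pos: [0.5373, 0.0944, 0.2504]
tool_rot: [3.121, -0.354, -0.005]
contact_force: [0.0, 0.4, -0.3]
opening: 0.0003
t 25.8 tcp [0.5373 0.0944 0.2504] toolx ang -12.94 z [-0.003 -0.    -1.   ] F [ 0.   0.4 -0.3] open 0.0003
rowshift [0.0024 0.0023 0.0284]
```

```bash
python3 -m jog '[0,0.001,0.001,0.014,0,0,0, 0,0.001,0.001,0.011,0,0,0, 0,0,0,0.010,0,0,0, 0,0,0,0.008,0,0,0, 0,0,0,0.007,0,0,0, 0,0,0,0.005,0,0,0, 0,0,0,0,0,0,0]';  python3 -m jog '[0,0,0,0.006,0,0,0, 0,0,0,0.006,0,0,0, 0,0,0,0,0,0,0, 0,0,0,0,0,0,0, 0,0,0,0,0,0,0]'
python3 - <<'E'
from h import *
look('l2',(285,155),100,75)
a=cv2.imread('pics/l2.png'); b=cv2.imread('pics/m2.png')
# pin visible end: steel pixels (low saturation) on the pin column, native rows
for n,i in(("m2",b),("l2",a)):
    print(n,[tuple(int(v) for v in i[y,341]) for y in range(310,390,8)])
E
```

```text
t: 26.68
tool_pos: [0.5393, 0.0904, 0.1975]
tool_rot: [3.12, -0.358, 0.001]
contact_force: [-3.0, -3.5, 5.7]
opening: -0.0001
t: 27.3
tool_pos: [0.5398, 0.0907, 0.1867]
tool_rot: [3.121, -0.358, 0.003]
contact_force: [-3.2, -1.6, 7.3]
opening: -0.0
t 27.3 tcp [0.5398 0.0907 0.1867] toolx ang -13.08 z [ 0.002 -0.    -1.   ] F [-3.2 -1.6  7.3] open -0.0
cross 0.0004 carrier 0.2696
m2 [(83, 87, 89), (110, 110, 110), (106, 106, 110), (107, 107, 109), (105, 105, 104), (106, 106, 104), (102, 103, 105), (79, 89, 115), (56, 77, 129), (57, 77, 122)]
l2 [(84, 88, 99), (113, 113, 116), (106, 104, 103), (105, 103, 101), (106, 106, 105), (102, 103, 105), (79, 90, 114), (53, 76, 125), (59, 78, 124), (59, 77, 121)]
```

The large pot is cleared: 35 mm depth, 7.3 N, and the pin ends at the hole in the picture. I return to the knob.

```bash
python3 -m jog '[0,0,0,-0.016,0,0,0, 0,0,0,-0.025,0,0,0, 0,0,0,-0.025,0,0,0, 0,-0.005,0.028,0,0,0,0, 0.5,-0.005,0.029,0,0,0,0, 1,-0.005,0.029,0,0,0,0, 1,-0.005,0.029,0,0,0,0, 1,-0.005,0.029,0,0,0,0, 1,-0.005,0.029,0,0,0,0, 1,-0.006,0.029,0,0,0,0]'; python3 -m jog '[1,0,0,0,0,0,0]'; python3 -c "
from h import *
to(.4585,-.0975,.070)"
```

```text
t: 28.6
tool_pos: [0.4581, -0.0981, 0.2514]
tool_rot: [-3.12, 0.357, -0.001]
contact_force: [0.6, 0.1, -0.1]
opening: 0.0854
t: 28.72
tool_pos: [0.4581, -0.0984, 0.2514]
tool_rot: [-3.12, 0.362, -0.001]
contact_force: [0.7, 0.6, 0.3]
opening: 0.0851
t 28.73 tcp [ 0.4581 -0.0984  0.2514] toolx ang -13.23 z [ 0.001  0.001 -1.   ] F [0.7 0.6 0.3] open 0.0851
rowshift [ 1.000e-04 -8.000e-04  1.814e-01]
```

```bash
python3 -m jog '[1,0,-0.001,0.04,0,0,0, 1,0,0,0.04,0,0,0, 1,0,0,0.04,0,0,0, 1,0,0,0.035,0,0,0, 1,0,0,0.026,0,0,0, 0,0,0,0,0,0,0, 0,0,0,0,0,0,0, 0,0,0,0,0,0,0, 0,0,0,0,0,0,0, 0,0,0,0,0,0,0]' 40;  python3 -m jog '[0,0,0.006,0,0,0,0, 0,0,0.009,0,0,0,0, 0,0,0.009,0,0,0,0, 0,0,0.009,0,0,0,0, 0,0,0.009,0,0,0,0, 0,0,0.009,0,0,0,0, 0,0,0.007,0,0,0,0, 0,0,0.005,0,0,0,0, 0,0,0.003,0,0,0,0, 0,0,0.002,0,0,0,0]'; python3 -m jog '[0,0,0.001,0,0,0,0, 0,0,0,0,0,0,0]'
python3 -c "
from h import *
p,M=pose();d=p[:2]-G0; print(d@X_,d@Y)"
```

```text
t: 29.98
tool_pos: [0.4599, -0.0972, 0.0721]
tool_rot: [3.121, -0.358, 0.005]
contact_force: [0.0, 1.6, 6.8]
opening: 0.0232
t: 31.22
tool_pos: [0.4445, -0.1637, 0.072]
tool_rot: [3.121, -0.358, 0.005]
contact_force: [-0.3, 1.0, 6.2]
opening: 0.023
t: 31.48
tool_pos: [0.4444, -0.1639, 0.072]
tool_rot: [-3.12, 0.358, -0.005]
contact_force: [0.3, 3.2, 6.0]
opening: 0.023
t 31.48 tcp [ 0.4444 -0.1639  0.072 ] toolx ang -13.11 z [ 0.003  0.001 -1.   ] F [0.3 3.2 6. ] open 0.023
-0.03481414399119882 -8.914046360412199e-05
```

```bash
python3 -m jog '[0,0,0.001,0,0,0,0, 0,0,0.001,0,0,0,0, 0,0,0,0,0,0,0]'; python3 -m jog '[0,0,-0.002,0,0,0,0, 1,0,0,0,0,0,0, 1,0,0,0,0,0,0, 1,0,0,0,0,0,0, 1,0,0,0,0,0,0, 1,0,0,-0.02,0,0,0, 1,0,0,-0.03,0,0,0, 1,0,0,-0.04,0,0,0, 1,0,0,-0.04,0,0,0, 1,0,0,-0.04,0,0,0]'; python3 -m jog '[1,0,0.05,0,0,0,0, 1,0,0.05,0,0,0,0, 1,0,0.05,0,0,0,0, 1,0,0,0,0,0,0]'
python3 - <<'E'
from h import *
pose(); a=[]
for n in("top","scene"):
    p=ctrl.get_image(n); c=(255,165) if n=="top" else (220,130)
    a.append(cv2.resize(p["image"][c[1]:c[1]+140,c[0]:c[0]+200],(428,300),interpolation=cv2.INTER_CUBIC))
cv2.imwrite("pics/end.png",np.vstack(a))
E
```

```text
t: 31.85
tool_pos: [0.4443, -0.1639, 0.0719]
tool_rot: [-3.116, 0.358, -0.006]
contact_force: [2.9, 11.3, 8.3]
opening: 0.0229
t: 33.1
tool_pos: [0.4428, -0.164, 0.2414]
tool_rot: [-3.121, 0.358, 0.0]
contact_force: [0.6, -1.2, 0.7]
opening: 0.0851
t: 33.6
tool_pos: [0.408, -0.3125, 0.24]
tool_rot: [-3.12, 0.365, 0.001]
contact_force: [-0.3, 0.5, -0.8]
opening: 0.0854
t 33.6 tcp [ 0.408  -0.3125  0.24  ] toolx ang -13.35 z [-0.001  0.    -1.   ] F [-0.3  0.5 -0.8] open 0.0854
```

View pics/end.png

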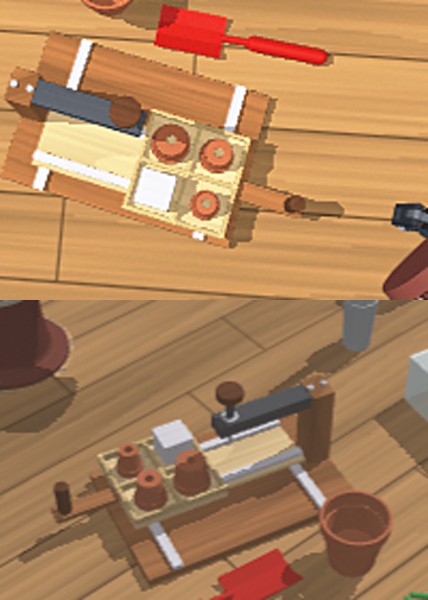

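The carrier is at its end stop and the plunger is up. All four pieces stand in their recesses, and the gripper is clear.

```bash
python3 -c "
from station import ctrl
print(ctrl.finish_job())"
```

```text
the job is handed in; nothing more can be done
None
```

I cleared the three pots in order (small, medium, large), pulled the carrier back out to its end stop, let go and handed the job in at about 33.6 s. No verdict was reported.

**Presses:** by tool height, the plunger went down about 35, 34 and 35 mm. The downward force was 6.4 to 7.3 N, close to what the spring alone gives. In the pictures of the small and medium pots the pin disappears into the hole. For the large pot I checked only the pixels along the pin's column, which showed the same thing.

**Final state:** the knob was back within 0.1 mm of where I first gripped it, and the force rose to 11 N against the stop. The last picture shows the plunger up, all four pieces upright in their recesses and the gripper well clear. The trowel and big clay pot look unmoved. The bulb planter is only partly in that view and the twine spool is not, but the arm never worked near either of them.

**Disagreements:**
- My estimates of the hole positions differed by 1 to 3 mm between methods, which is inside the hole clearance.
- There was an unexplained sideways force of about 3 to 5 N during each press. It was much the same for all three, so I took it as friction on the cap.

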